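Unscrew the pour cap of the varnish canister

TASK

Open the varnish canister: unscrew its cap counter-clockwise until the thread lets go, lift the cap clear and set it down, mouth down, in the shallow metal drip dish. Do not force the thread: the cap must not be pulled, pressed or levered hard against the canister, nor dropped. Leave the dish and the other things where they stand.

Things in the scene. Friction and masses are not known exactly. Their poses are not given: they have to be found in the camera images.
- cap: Black round screw cap with a ribbed side, screwed on the canister's neck; 57 mm across, 37 mm tall, 60 to 110 g. Origin: centre of its open lower edge; z points out through its closed top. Right-hand thread, 7.5 mm pitch: unscrewing (counter-clockwise seen from above the cap) raises it 7.5 mm a turn, and it lets go after about 1.5 turns (9 to 10 rad). It sits on the thread with 1 to 2 mm of play.
- canister: Off-white canister, 136 deep, 122 wide, 160 mm tall, D-handle at the back, fixed in a wooden batten frame (168 x 154 mm, 22 mm tall). A sloping shoulder at its upper front carries the pour neck. Origin: at bench height, 45 mm in front of the middle of its foot; x points to its back, z up. Over 50 N on it or its thread is too much; a hard pull strips the thread.
- neck (a point): Centre of the foot of the pour neck, on the sloping shoulder, 128 mm above the bench. z points out along the neck's axis, which leans 35 degrees from vertical to the canister's front (its -x). Neck 40 mm across, 47 mm over the thread, 30 mm long. Closed, the cap's lower edge is 4 mm along z from here. A grip that is off the axis presses the cap sideways on the neck: grip with about 20 to 30 N.
- dish: Shallow round drip dish of plain metal on the bench, loose, 140 mm across the rim, 12 mm tall; flat floor 3 mm thick and about 120 mm across. Origin: centre of its underside, z up. A shelf's front lip is overhead, behind x = 0.57 m at 0.43 m above the bench, so keep the wrist in front of it.
- lacquer_tin: Bystander: open brown tin, half full of lacquer, 77 mm across, 68 mm tall, behind the work. Origin: centre of its underside.
- thread_spool: Bystander: wooden thread spool, 38 mm across, 42 mm tall, standing behind the work. Origin: centre of its underside.
- turned_disc: Bystander: flat turned wooden disc, 60 mm across, 14 mm tall, at the left of the work. Origin: centre of its underside.
Not all that is in view belongs to the job. There is more than one size of the cap; the job needs the larger.

How it is judged:
On the way:
1. the cap is off the neck and lifted clear of it (distance between cap and neck above 0.06 m and contact force between cap and canister below 0.1 N), for 0.1 s.
At the end, for the whole second after the job is handed in: the cap stands still and released, mouth down (within 0.1 rad), on the floor of the drip dish, its centre within 40 mm of the dish's centre (horizontal distance between cap and dish below 0.04 m and z of cap in the frame of dish below 0.008 m and angle between cap's own z axis and vertical below 0.1 rad and linear speed of cap below 0.02 m/s and contact force between cap and the fingers below 0.1 N); the robot touches nothing.
It fails at once if more than 50 N bears on the canister, through the cap or directly (contact force between canister and anything else above 50 N).
It fails at once if the cap falls freely, faster than 0.6 m/s (about 2 cm) (linear speed of cap above 0.6 m/s and contact force between cap and the fingers below 0.05 N).
It fails at once if the dish is shoved more than 40 mm (distance of dish from where it was at the start of the episode above 0.04 m).
It fails at once if a bystander (lacquer tin, spool, turned disc) is moved more than 30 mm (distance of any of lacquer_tin, thread_spool, turned_disc from where it was at the start of the episode above 0.03 m).
It also fails if it takes over 72 s, if anything falls off the work surface, if the arm or the gripper's body presses on something with over 40 N, if the wrist force passes 120 N, or if a joint passes its speed limit or range.

ROBOT

A 7-joint arm with a two-finger parallel gripper is mounted at the origin on a cart in front of the work surface, level with it; the furniture and walls round the work are solid. World frame = base frame: x ahead of the robot, y to its left, z up, the work surface at z = 0. Lengths are in m, angles in rad, forces in N, time in s.
With the tool pointing down it reaches from about 0.425 to 0.875 m from the base axis. Payload 4.7 kg.
Tool frame: the origin (TCP) lies midway between the tips of the shut fingers; the grasp point (between the pads) lies 19 mm behind it; z points along the fingers, y is the line along which they close (so a half turn about z gives the same grasp; the last joint's range is limited). The gripper opens to 87 mm and grips with 3 to 60 N. Pads are 19 mm wide; open, the fingers measure 117 mm over their backs; the gripper's body (75 mm by 190 mm) begins 51 mm behind the grasp point.
Start: joints at [1.161, 0.321, -0.07, 1.45, 0.023, 1.371, -0.057], TCP at [0.267, -0.593, 0.223] pointing down, gripper open.
Joint ranges: [-2.86, 2.86], [-0.3, 2.09], [-1.38, 1.24], [0.06, 2.45], [-1.56, 4.7], [0.09, 2.05], [-2.69, 2.69]. Speed limits (rad/s): [2.57, 2.57, 3.14, 3.14, 3.14, 3.14, 3.14].

INTERFACE

Orientations are given as a rotation vector (axis times angle).
In Python, from bench import ctrl, get_image, calibration gives the robot as it stands.
- The arm moves only by the tool apply_moves, never from a script. Its arguments are lists of equal length, an entry for each row: "dp": the shift along the tool's x, y, z in m, a list of three; "twist": the turn, a rotation vector about the tool's x, y, z in rad, a list of three; "fingers": the closure, from 0 (fully open) to 1 (shut). In form: {"dp": [[dx, dy, dz], ...], "twist": [[ax, ay, az], ...], "fingers": [fingers, ...]}. A call has 1 to 10 rows; each row shifts and turns the commanded pose from where the row before left it, along the tool's axes as they then stand; what a row does not reach is not made up. A row lasts 1/10 s, in which the tool goes at most 50 mm and 8.59 degrees, less where a joint would pass 70% of its speed; a pose out of reach is approached as far as the arm can. A call is refused whole if a number of a shift passes 0.05 or a number of a turn 0.15, either way. A call with a gripper value outside its range is refused whole. The fingers move at their own pace and stop on an object; "newtons" is the grip in N (left out, the last holds). Time passes only in rows, so rows that do not move let the fingers close. It gives the time, the measured TCP pose, the force, the opening and the grip force at its end, in the units of the state.
- ctrl.get_state(): the state, without advancing time (a new reading comes with each control period).
- get_image(name): name is "scene" or "top" or "wrist"; returns the picture (420x560x3 uint8, red, green, blue); there is no depth.
- calibration(name): a dict with "fx", "fy", "cx", "cy" (pixels), "eye" and "attitude" of the camera in the world; the wrist camera has in their place "hand_eye" (4x4, takes a point from camera to tool coordinates, whose origin is the TCP and whose axes are the flange's). Camera axes: x right, y up, looking along -z (the intrinsics and any distortion apply to the point x, -y, -z); pixel columns grow to the right and rows downward; lengths in m; the calibration is good to about 2 mm. A picture is of the moment at which its call begins: read the wrist's pose just before it. calibration takes no time and is no camera call.
- ctrl.close_job(): hands the job in; it is judged then, once.
The state is a dict: "time": time; "joint_positions": joint angles; "qd": joint speeds; "joint_torque": joint torques, N m; "position": TCP position; "tool_rot": TCP orientation; "ft_force": force on the tool from outside, world axes, zero at the start; "torque": the same for the moment, N m; "grip_width": opening from 0.0 (shut) to 1.0 (fully open); "grip_force": force on a finger pad.
Only numpy, scipy, OpenCV 4.12 (cv2) and the standard library are available. Lean on these libraries where they do the work, as an engineer would, in place of code of your own. Each camera call takes 0.05 s, during which the arm holds its last target. There are 200 camera calls.

## Working session

There is one attempt and no reset: what is moved stays moved. The work goes in short steps, Python scripts to look and compute and a tool call to move; the robot and the scene stay as the last step left them, time stands still between calls to the robot, and variables do not carry over. Pictures are saved under pics/ and viewed, at most 10 in all, crops included, and the job is handed in when it is done.

Besides the shell and the picture viewer there is one more tool, called after ">>>" as name(argument=value, ...), one argument or row to a line, values as JSON. apply_moves: Moves the arm, as the interface text tells. Its arguments: {"type":"object","properties":{"dp":{"type":"array"},"twist":{"type":"array"},"fingers":{"type":"array"},"newtons":{"type":"number"}},"required":["dp","twist","fingers"]}

```bash
ls; mkdir -p pics
python3 - <<'E'
from bench import ctrl,get_image,calibration
import cv2
for n in ["scene","top"]:
    im=get_image(n); cv2.imwrite(f"pics/{n}0.png",im[:,:,::-1]); print(n,calibration(n))
print(calibration("wrist"))
print(ctrl.get_state())
E
```

```text
pics
scene {'fx': 500.596373479328, 'fy': 500.596373479328, 'cx': 275.57724978437614, 'cy': 206.01327071320316, 'eye': array([ 0.24772297, -0.63778217,  0.89735856]), 'attitude': array([ 0.65869804, -0.16509381, -0.52379596])}
top {'fx': 511.4142474251556, 'fy': 511.4142474251556, 'cx': 283.319248412655, 'cy': 210.51708312972647, 'eye': array([ 0.36256847, -0.07490003,  1.07093001]), 'attitude': array([ 0.17073497, -0.16287115, -1.4488618 ])}
{'fx': 373.51482877671117, 'fy': 373.51482877671117, 'cx': 280.8621160707181, 'cy': 208.65261633251023, 'hand_eye': array([[ 5.57065509e-04,  9.60060683e-01,  2.79791305e-01,
         7.68874054e-02],
       [ 9.99999387e-01, -2.67197675e-04, -1.07415484e-03,
         3.62577463e-04],
       [-9.56494247e-04,  2.79791732e-01, -9.60060244e-01,
        -1.61297054e-01],
       [ 0.00000000e+00,  0.00000000e+00,  0.00000000e+00,
         1.00000000e+00]])}
{'time': 0.1, 'joint_positions': array([ 1.16106978,  0.32178297, -0.07009458,  1.4515666 ,  0.02264448,
        1.37078665, -0.056916  ]), 'qd': array([-1.13429922e-03, -6.93486194e-04, -3.36227578e-04, -3.01377791e-03,
        4.67260902e-04, -1.16712633e-04, -3.37862478e-05]), 'joint_torque': array([-2.48338465e-04, -4.92572558e+01, -4.05771118e-01, -3.13395560e+01,
       -6.40024315e-02,  3.95797240e-02,  6.44672923e-05]), 'position': array([ 0.26705541, -0.59205927,  0.221542  ]), 'tool_rot': array([-3.06965919e+00, -6.60465876e-01,  7.82956803e-04]), 'ft_force': array([-0.32615665, -0.61964006,  0.14087945]), 'torque': array([-0.00155644, -0.03120576, -0.0021202 ]), 'grip_force': 0.0, 'grip_width': 1.0020422461204068}
```

View pics/scene0.png

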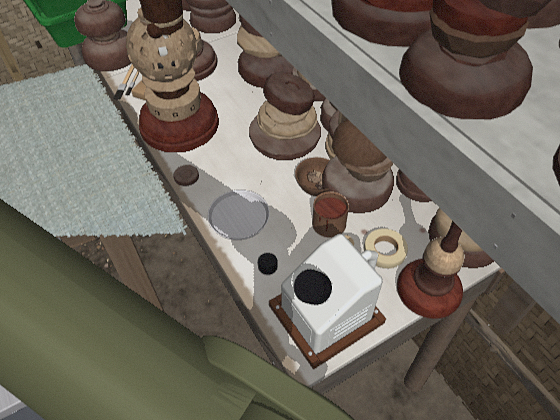

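View pics/top0.png

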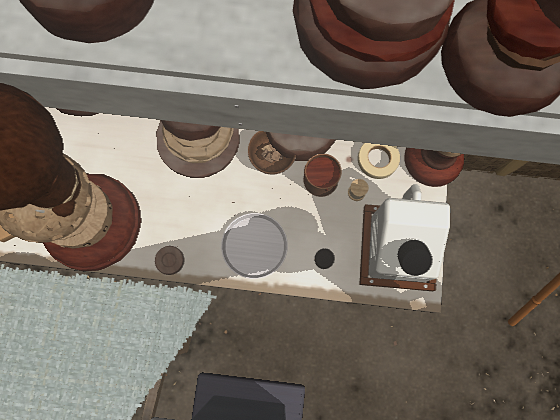

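The canister cap is at scene (313,287) and top (415,257), screwed on the neck. A smaller loose black cap lies on the bench at scene (267,263) and top (324,258). The dish is at scene (239,214) and top (254,244), and the canister's handle points away from the robot. The job needs the larger cap, the one on the neck, so I'll confirm it in a crop.

```bash
cat > h.py <<'E'
import numpy as np, cv2
from scipy.spatial.transform import Rotation as R
from bench import ctrl,get_image,calibration
def cam(n,st=None):
    c=calibration(n); K=np.array([[c['fx'],0,c['cx']],[0,c['fy'],c['cy']],[0,0,1]])
    if 'eye' in c: Rw,e=R.from_rotvec(c['attitude']).as_matrix(),c['eye']
    else:
        H=c['hand_eye']; Rt=R.from_rotvec(st['tool_rot']).as_matrix()
        Rw=Rt@H[:3,:3]; e=Rt@H[:3,3]+st['position']
    return K,Rw,np.array(e)
def proj(C,P):
    K,Rw,e=C; p=(np.atleast_2d(P)-e)@Rw; p=p*[1,-1,-1]; q=p@K.T; return q[:,:2]/q[:,2:]
def ray(C,uv):
    K,Rw,e=C; d=np.linalg.inv(K)@[uv[0],uv[1],1]; d=Rw@(d*[1,-1,-1]); return d/np.linalg.norm(d)
def atz(C,uv,z):
    d=ray(C,uv); return C[2]+d*(z-C[2][2])/d[2]
def tri(obs):
    A=0;b=0
    for C,uv in obs:
        d=ray(C,uv); M=np.eye(3)-np.outer(d,d); A=A+M; b=b+M@C[2]
    return np.linalg.solve(A,b)
E
python3 - <<'E'
from h import *
S,T=cam("scene"),cam("top")
print("dish",atz(S,(239,214),.006),atz(T,(254,244),.006))
print("cap",tri([(S,(313,287)),(T,(415,257))]), "small",atz(T,(324,258),.02),atz(S,(267,263),.02))
a=cv2.imread("pics/scene0.png")[200:380,240:400]; b=cv2.imread("pics/top0.png")[170:320,340:460]
a=cv2.resize(a,(400,450),interpolation=cv2.INTER_CUBIC); b=cv2.resize(b,(360,450),interpolation=cv2.INTER_CUBIC)
cv2.imwrite("pics/crop1.png",np.hstack([a,b]))
E
```

```text
dish [5.16192373e-01 4.81074244e-04 6.00000000e-03] [ 0.51649258 -0.00299235  0.006     ]
cap [ 0.50577287 -0.30516107  0.15008166] small [ 0.50228677 -0.15101901  0.02      ] [ 0.50086622 -0.15159269  0.02      ]
```

View pics/crop1.png

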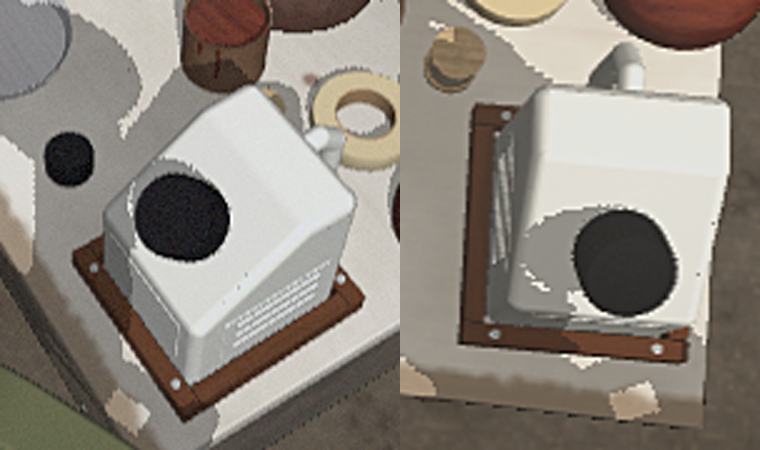

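The crop shows the larger cap at scene (313,287) on the canister's sloping shoulder. The small loose cap at scene (267,263) is roughly half its size and is a decoy. Next I'll fit the canister yaw and cap pose from the frame corners and the cap silhouette.

```bash
cat >> h.py <<'E'
from scipy.optimize import least_squares
def blob(im,uv):
    m=(im.max(2)<60).astype(np.uint8); m=cv2.morphologyEx(m,cv2.MORPH_OPEN,np.ones((3,3)))
    n,l=cv2.connectedComponents(m); k=l[int(uv[1]),int(uv[0])]
    return (l==k).astype(np.uint8)
def support(pts):  # support function of silhouette in 16 directions
    t=np.arange(16)*np.pi/8; return (pts@np.array([np.cos(t),np.sin(t)])).max(0)
def cyl(o,ax,r=.0285,h=.037):
    ax=ax/np.linalg.norm(ax); u=np.cross(ax,[.3,1,.1]); u/=np.linalg.norm(u); v=np.cross(ax,u)
    t=np.linspace(0,2*np.pi,60)[:,None]; c=r*(np.cos(t)*u+np.sin(t)*v)
    return np.vstack([o+c,o+h*ax+c])
s35,c35=np.sin(np.radians(35)),np.cos(np.radians(35))
def axis(yaw): return np.array([-s35*np.cos(yaw),-s35*np.sin(yaw),c35])
E
python3 - <<'E'
from h import *
S,T=cam("scene"),cam("top")
fc={'FL':(-.084,.077),'FR':(-.084,-.077),'BL':(.084,.077),'BR':(.084,-.077)}
obs=[(S,'FL',(270.4,300.8)),(S,'FR',(314,362)),(S,'BR',(385.2,317.2)),(T,'BL',(365,204.7)),(T,'FL',(360.7,284)),(T,'FR',(436,289.3))]
def f(p):
    c,s=np.cos(p[2]),np.sin(p[2]); r=[]
    for C,k,uv in obs:
        a,b=fc[k]; r.append(proj(C,[p[0]+c*a-s*b,p[1]+s*a+c*b,.022])[0]-uv)
    return np.ravel(r)
s=least_squares(f,[.55,-.3,0]); print("frame",s.x,np.round(s.fun,1)); yaw0=s.x[2]
B=[]
for n,C,uv in (("scene",S,(313,287)),("top",T,(415,257))):
    m=blob(cv2.imread(f"pics/{n}0.png"),uv); ys,xs=np.nonzero(m); print(n,m.sum(),xs.min(),xs.max(),ys.min(),ys.max())
    B.append((C,support(np.c_[xs,ys].astype(float))))
def g(p):
    r=[support(proj(C,cyl(np.array([p[0],p[1],p[2]]),axis(p[3]))))-b for C,b in B]
    return np.r_[np.ravel(r),(p[2]-.1313)/.001,(p[3]-yaw0)/.01]
q=least_squares(g,[.5,-.3,.131,yaw0]); print("cap",q.x,np.round(q.fun,1)); p=q.x
o=p[:3]; ax=axis(p[3]); print("neck pt",o-.004*ax,"axis",ax)
c,sn=np.cos(yaw0),np.sin(yaw0); d=o-.004*ax-np.r_[s.x[:2],0]; print("neck in foot frame",c*d[0]+sn*d[1],-sn*d[0]+c*d[1])
# dish: rim fit
E
```

```text
frame [ 0.54596915 -0.30167179  0.03717458] [-2.2 -0.2  0.7  3.6  1.8  0.5 -1.8 -1.5 -1.2 -0.8 -1.  -0.2]
scene 1027 294 331 270 303
top 925 398 431 240 274
cap [ 0.51665703 -0.30305986  0.13181822  0.0392049 ] [1.5 1.7 2.1 1.8 2.2 0.9 1.1 1.2 1.4 1.1 1.2 0.9 1.4 0.4 1.3 1.  0.9 1.
 0.7 1.  1.8 1.1 0.9 0.9 1.9 1.6 2.2 1.6 1.6 0.9 0.7 0.3 0.5 0.2]
neck pt [ 0.51894957 -0.30296993  0.12854161] axis [-0.57313569 -0.02248125  0.81915204]
neck in foot frame -0.027049165415929634 -0.00029303871727405745
```

```bash
cat >> h.py <<'E'
O=np.array([.51666,-.30306,.1315]); YAW=.0385
def tframe(ax,x):
    z=-ax/np.linalg.norm(ax); x=x-z*(x@z); x/=np.linalg.norm(x); return np.c_[x,np.cross(z,x),z]
def plan(P,Rt,n=None,st=None):
    st=st or ctrl.get_state(); R0=R.from_rotvec(st['tool_rot']); w=(R0.inv()*R.from_matrix(Rt)).as_rotvec(); D=P-st['position']
    n=n or int(np.ceil(max(np.linalg.norm(D)/.045,np.linalg.norm(w)/.14,1)))
    print(n,'rows; world shift',np.round(D,4),'twist total',np.round(w,3))
    for i in range(n):
        Ri=R0*R.from_rotvec(w*i/n); print(np.round(Ri.inv().apply(D/n),4).tolist(),np.round(w/n,4).tolist())
def show():
    s=ctrl.get_state(); print('t',s['time'],'j',np.round(s['joint_positions'],2),'p',np.round(s['position'],4),'F',np.round(s['ft_force'],1),'M',np.round(s['torque'],2),'w',round(float(s['grip_width'])*87,1),'gf',s['grip_force']); return s
E
python3 - <<'E'
from h import *
ax=axis(YAW); plan(O+.13*ax,tframe(ax,np.array([0,1.,0])),14)
E
```

```text
14 rows; world shift [0.1751 0.2861 0.0164] twist total [-0.531  0.368 -1.117]
[0.0198, -0.0135, -0.0012] [-0.0379, 0.0263, -0.0798]
[0.0208, -0.0118, -0.0011] [-0.0379, 0.0263, -0.0798]
[0.0217, -0.0101, -0.001] [-0.0379, 0.0263, -0.0798]
[0.0225, -0.0083, -0.0007] [-0.0379, 0.0263, -0.0798]
[0.0231, -0.0064, -0.0004] [-0.0379, 0.0263, -0.0798]
[0.0235, -0.0046, 0.0] [-0.0379, 0.0263, -0.0798]
[0.0238, -0.0027, 0.0005] [-0.0379, 0.0263, -0.0798]
[0.024, -0.0008, 0.001] [-0.0379, 0.0263, -0.0798]
[0.0239, 0.001, 0.0017] [-0.0379, 0.0263, -0.0798]
[0.0237, 0.0029, 0.0024] [-0.0379, 0.0263, -0.0798]
[0.0233, 0.0046, 0.0031] [-0.0379, 0.0263, -0.0798]
[0.0228, 0.0063, 0.004] [-0.0379, 0.0263, -0.0798]
[0.0221, 0.008, 0.0048] [-0.0379, 0.0263, -0.0798]
[0.0213, 0.0095, 0.0057] [-0.0379, 0.0263, -0.0798]
```

>>> apply_moves(
  dp=[
    [0.02,-0.0135,-0.001],
    [0.021,-0.012,-0.001],
    [0.0215,-0.01,-0.001],
    [0.0225,-0.0085,-0.001],
    [0.023,-0.0065,0],
    [0.0235,-0.0045,0],
    [0.024,-0.0025,0.0005],
    [0.024,-0.001,0.001],
    [0.024,0.001,0.0015],
    [0.0235,0.003,0.0025],
  ],
  twist=[
    [-0.038,0.026,-0.08],
    [-0.038,0.026,-0.08],
    [-0.038,0.026,-0.08],
    [-0.038,0.026,-0.08],
    [-0.038,0.026,-0.08],
    [-0.038,0.026,-0.08],
    [-0.038,0.026,-0.08],
    [-0.038,0.026,-0.08],
    [-0.038,0.026,-0.08],
    [-0.038,0.026,-0.08],
  ],
  fingers=[0,0,0,0,0,0,0,0,0,0],
)

```text
time: 1.1
position: [0.3924, -0.3866, 0.2332]
tool_rot: [2.274, 1.626, 0.464]
ft_force: [-0.7, 1.0, 0.2]
grip_width: 0.996
grip_force: 0.0
```

>>> apply_moves(
  dp=[
    [0.0235,0.0045,0.003],
    [0.023,0.0065,0.004],
    [0.022,0.008,0.005],
    [0.0215,0.0095,0.0055],
    [0,0,0],
    [0,0,0],
  ],
  twist=[
    [-0.038,0.026,-0.08],
    [-0.038,0.026,-0.08],
    [-0.038,0.026,-0.08],
    [-0.038,0.026,-0.08],
    [0,0,0],
    [0,0,0],
  ],
  fingers=[0,0,0,0,0,0],
)

```text
time: 1.7
position: [0.4418, -0.3057, 0.2377]
tool_rot: [1.87, 1.888, 0.606]
ft_force: [-0.6, 0.1, 0.2]
grip_width: 1.0
grip_force: 0.0
```

Run:
```python
from h import *
s=show(); im=get_image("wrist"); cv2.imwrite("pics/w1.png",im[:,:,::-1]); np.save("w1.npy",np.r_[s['position'],s['tool_rot']])
ax=axis(YAW); plan(O+.13*ax,tframe(ax,np.array([0,1.,0])))
```

```text
t 1.7 j [ 1.07 -0.21 -0.18  2.11 -0.65  0.94  1.21] p [ 0.4418 -0.3057  0.2377] F [-0.6  0.1  0.2] M [-0.09  0.57 -0.04] w 87.0 gf 0.0
1 rows; world shift [ 0.0003  0.0004 -0.0001] twist total [-0.001  0.005  0.004]
[0.0004, 0.0002, 0.0002] [-0.0013, 0.0051, 0.0036]
```

View pics/w1.png

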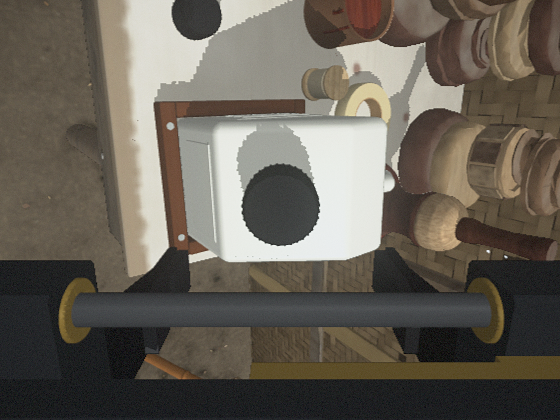

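The wrist view shows the cap centred at about (281,204), with the canister symmetric beneath it and the fingers straddling its axis. I'll refine the cap pose with this view.

```bash
cat > fit.py <<'E'
from h import *
a=np.load("w1.npy"); W=cam("wrist",dict(position=a[:3],tool_rot=a[3:]))
B=[]
for n,f,C,uv,w in (("scene","scene0",cam("scene"),(313,287),1),("top","top0",cam("top"),(415,257),1),("w","w1",W,(281,200),1)):
    m=blob(cv2.imread(f"pics/{f}.png"),uv); ys,xs=np.nonzero(m); print(n,m.sum(),xs.min(),xs.max(),ys.min(),ys.max())
    B.append((C,support(np.c_[xs,ys].astype(float))))
def g(p,sel):
    r=[support(proj(C,cyl(np.array([p[0],p[1],p[2]]),axis(p[3]))))-b-p[4] for C,b in [B[i] for i in sel]]
    return np.r_[np.ravel(r),(p[2]-.1313)/.0005,(p[3]-.038)/.01,(p[4]-.7)]
for sel in ([0],[1],[2],[0,1,2]):
    q=least_squares(g,[.5167,-.303,.131,.038,.5],args=(sel,)); print(sel,np.round(q.x,4),np.sqrt(np.mean(q.fun**2)))
E
python3 fit.py
```

```text
scene 1027 294 331 270 303
top 925 398 431 240 274
w 183506 0 559 0 379
[0] [ 0.517  -0.3021  0.1313  0.039   1.264 ] 0.34568837157729565
[1] [ 0.5166 -0.304   0.1313  0.0374  1.1699] 0.3665694987960948
[2] [ 5.149000e-01 -2.766000e-01  1.441000e-01 -9.920000e-02 -2.269374e+02] 67.7725479857206
[0, 1, 2] [ 0.3906 -0.2419  0.3118  0.2269  1.5487] 75.1902306610599
```

```bash
python3 -c "
import cv2;im=cv2.imread('pics/w1.png');print(im[200,230:335:6].max(1), im[150:260:8,281].max(1))"
sed -i 's/def blob(im,uv):/def blob(im,uv,th=60):/; s/im.max(2)<60/im.max(2)<th/' h.py
sed -i 's/m=blob(cv2.imread(f"pics\/{f}.png"),uv)/m=blob(cv2.imread(f"pics\/{f}.png"),uv,90 if n=="w" else 60)/' fit.py; python3 fit.py
```

```text
[236 236  96  64  67  64  66  64  62  65  70  65  67  66  76 242 237 238] [166 164  51  52  60  64  65  61  63  68  69  65 239 236]
scene 1027 294 331 270 303
top 925 398 431 240 274
w 4921 242 318 164 245
[0] [ 0.517  -0.3021  0.1313  0.039   1.264 ] 0.34568837157729565
[1] [ 0.5166 -0.304   0.1313  0.0374  1.1699] 0.3665694987960948
[2] [ 0.5154 -0.3017  0.1312  0.0371  1.8309] 0.5463090172652573
[0, 1, 2] [ 0.5162 -0.3023  0.1307  0.0366  1.4032] 0.7461138611443403
```

Cap base is at about (0.516, -0.302, 0.131) with yaw 0.038, and all three views agree within 2 mm. Unscrewing (twist -z) increases j7, so I'll rewind j7 to about -2.5 at the standoff before descending.

>>> apply_moves(
  dp=[
    [0,0,0],
    [0,0,0],
    [0,0,0],
    [0,0,0],
    [0,0,0],
    [0,0,0],
    [0,0,0],
    [0,0,0],
    [0,0,0],
    [0,0,0],
  ],
  twist=[
    [0,0,0.149],
    [0,0,0.149],
    [0,0,0.149],
    [0,0,0.149],
    [0,0,0.149],
    [0,0,0.149],
    [0,0,0.149],
    [0,0,0.149],
    [0,0,0.149],
    [0,0,0.149],
  ],
  fingers=[0,0,0,0,0,0,0,0,0,0],
)

```text
time: 2.75
position: [0.4418, -0.3068, 0.2382]
tool_rot: [2.987, 0.124, 0.941]
ft_force: [-0.5, 0.2, -0.1]
grip_width: 1.0
grip_force: 0.0
```

>>> apply_moves(
  dp=[
    [0,0,0],
    [0,0,0],
    [0,0,0],
    [0,0,0],
    [0,0,0],
    [0,0,0],
    [0,0,0],
    [0,0,0],
    [0,0,0],
    [0,0,0],
  ],
  twist=[
    [0,0,0.149],
    [0,0,0.149],
    [0,0,0.149],
    [0,0,0.149],
    [0,0,0.149],
    [0,0,0.149],
    [0,0,0.149],
    [0,0,0.149],
    [0,0,0.149],
    [0,0,0.149],
  ],
  fingers=[0,0,0,0,0,0,0,0,0,0],
)

```text
time: 3.75
position: [0.4418, -0.3068, 0.2383]
tool_rot: [-2.032, 1.724, -0.624]
ft_force: [-0.0, 0.4, -0.2]
grip_width: 0.998
grip_force: 0.0
```

>>> apply_moves(
  dp=[
    [0,0,0],
    [0,0,0],
    [0,0,0],
    [0,0,0],
    [0,0,0],
    [0,0,0],
  ],
  twist=[
    [0,0,0.149],
    [0,0,0.149],
    [0,0,0.149],
    [0,0,0.149],
    [0,0,0.149],
    [0,0,0],
  ],
  fingers=[0,0,0,0,0,0],
)

```text
time: 4.35
position: [0.4418, -0.3067, 0.2382]
tool_rot: [-1.229, 2.261, -0.366]
ft_force: [0.4, -0.4, -0.6]
grip_width: 1.0
grip_force: 0.0
```

```bash
sed -i 's/^O=.*/O=np.array([.5160,-.3022,.1313]); YAW=.038/' h.py
python3 - <<'E'
from h import *
s=show(); ax=axis(YAW); plan(O+.008*ax,tframe(ax,R.from_rotvec(s['tool_rot']).as_matrix()[:,0]),4)
im=get_image("wrist"); cv2.imwrite("pics/w2.png",im[:,:,::-1])
W=cam("wrist",s); m=blob(im,proj(W,O+.037*ax)[0],90); ys,xs=np.nonzero(m); b=support(np.c_[xs,ys].astype(float)); print(m.sum())
g=lambda p: np.r_[support(proj(W,cyl(np.array([p[0],p[1],.1313]),axis(YAW))))-b-p[2],p[2]-1.2]
q=least_squares(g,[O[0],O[1],1]); print(q.x,q.cost)
E
```

```text
t 4.35 j [ 1.47 -0.22 -0.52  2.09 -0.74  0.99 -2.44] p [ 0.4418 -0.3067  0.2382] F [ 0.4 -0.4 -0.6] M [0.14 0.59 0.06] w 87.0 gf 0.0
4 rows; world shift [ 0.0696  0.0043 -0.1004] twist total [-0.002 -0.005  0.   ]
[-0.0004, 0.0004, 0.0306] [-0.0005, -0.0011, 0.0]
[-0.0004, 0.0004, 0.0306] [-0.0005, -0.0011, 0.0]
[-0.0003, 0.0004, 0.0306] [-0.0005, -0.0011, 0.0]
[-0.0003, 0.0003, 0.0306] [-0.0005, -0.0011, 0.0]
4891
[ 0.51411812 -0.30393967  1.94648401] 3.110025584324962
```

>>> apply_moves(
  dp=[
    [0,0,0.02],
    [0,0,0.02],
    [0,0,0.02],
    [0,0,0],
  ],
  twist=[
    [0,0,0],
    [0,0,0],
    [0,0,0],
    [0,0,0],
  ],
  fingers=[0,0,0,0],
)

```text
time: 4.8
position: [0.4765, -0.3029, 0.1868]
tool_rot: [-1.236, 2.257, -0.36]
ft_force: [-0.7, 0.2, -0.2]
grip_width: 0.997
grip_force: 0.0
```

```bash
sed -i 's/^O=.*/O=np.array([.5153,-.3029,.1313]); YAW=.038/' h.py
python3 - <<'E'
from h import *
s=show(); ax=axis(YAW); plan(O+.008*ax,tframe(ax,R.from_rotvec(s['tool_rot']).as_matrix()[:,0]),3)
E
```

```text
t 4.8 j [ 1.43 -0.11 -0.59  2.12 -0.73  0.83 -2.45] p [ 0.4765 -0.3029  0.1868] F [-0.7  0.2 -0.2] M [ 0.22  0.56 -0.03] w 86.8 gf 0.0
3 rows; world shift [ 0.0342 -0.0002 -0.0489] twist total [ 0.002 -0.001 -0.   ]
[0.0004, -0.0003, 0.0199] [0.0008, -0.0003, -0.0]
[0.0004, -0.0003, 0.0199] [0.0008, -0.0003, -0.0]
[0.0004, -0.0003, 0.0199] [0.0008, -0.0003, -0.0]
```

>>> apply_moves(
  dp=[
    [0.0004,-0.0003,0.02],
    [0.0004,-0.0003,0.02],
    [0.0004,-0.0003,0.0195],
    [0,0,0],
    [0,0,0],
  ],
  twist=[
    [0.001,0,0],
    [0.001,0,0],
    [0,0,0],
    [0,0,0],
    [0,0,0],
  ],
  fingers=[0,0,0,0,0],
  newtons=8,
)

```text
time: 5.3
position: [0.5105, -0.3053, 0.1407]
tool_rot: [-1.231, 2.258, -0.368]
ft_force: [0.2, -1.5, -0.1]
grip_width: 0.997
grip_force: 0.0
```

>>> apply_moves(
  dp=[
    [0,0,0],
    [0,0,0],
    [0,0,0],
    [0,0,0],
    [0,0,0],
    [0,0,0],
    [0,0,0],
    [0,0,0],
    [0,0,0],
    [0,0,0],
  ],
  twist=[
    [0,0,0],
    [0,0,0],
    [0,0,0],
    [0,0,0],
    [0,0,0],
    [0,0,0],
    [0,0,0],
    [0,0,0],
    [0,0,0],
    [0,0,0],
  ],
  fingers=[1,1,1,1,1,1,1,1,1,1],
  newtons=8,
)

```text
time: 6.3
position: [0.5103, -0.3047, 0.14]
tool_rot: [-1.231, 2.258, -0.366]
ft_force: [-5.1, 2.2, 4.6]
grip_width: 0.645
grip_force: 8.0
```

```bash
cat > st.py <<'E'
from h import *
s=show(); ax=axis(YAW); Rt=R.from_rotvec(s['tool_rot']); print('F tool',np.round(Rt.inv().apply(s['ft_force']),1),'M tool',np.round(Rt.inv().apply(s['torque']),2)); d=s['position']-O; print('along axis',d@ax,'lateral(tool)',Rt.inv().apply(d-ax*(d@ax)),'tilt',np.arccos(-Rt.as_matrix()[:,2]@ax))
E
python3 st.py
```

```text
t 6.3 j [ 1.39  0.02 -0.65  2.12 -0.69  0.67 -2.49] p [ 0.5103 -0.3047  0.14  ] F [-5.1  2.2  4.6] M [0.48 1.12 0.28] w 56.1 gf 7.996736112982035
F tool [-1.1  2.6 -6.7] M tool [-1.24  0.15  0.07]
along axis 0.010027737034979048 lateral(tool) [ 8.15925025e-04 -1.57485718e-03  6.45075179e-06] tilt 0.004022934327126944
```

>>> apply_moves(
  dp=[
    [0,0,-0.001],
    [0,0,0],
    [0,0,0],
    [0,0,-0.0002],
    [0,0,-0.0002],
    [0,0,-0.0002],
    [0,0,-0.0002],
    [0,0,-0.0002],
  ],
  twist=[
    [0,0,0],
    [0,0,0],
    [0,0,0],
    [0,0,-0.05],
    [0,0,-0.1],
    [0,0,-0.14],
    [0,0,-0.14],
    [0,0,-0.14],
  ],
  fingers=[1,1,1,1,1,1,1,1],
  newtons=25,
)

```text
time: 7.1
position: [0.5099, -0.3048, 0.1418]
tool_rot: [-1.868, 1.863, -0.573]
ft_force: [-0.2, 1.0, -1.9]
grip_width: 0.642
grip_force: 25.0
```

```bash
python3 st.py
```

```text
t 7.1 j [ 1.4   0.02 -0.65  2.12 -0.69  0.67 -1.91] p [ 0.5099 -0.3048  0.1418] F [-0.2  1.  -1.9] M [0.19 0.69 0.06] w 55.8 gf 24.99604359269142
F tool [-0.9  1.3  1.4] M tool [-0.68 -0.19  0.07]
along axis 0.011769538239184332 lateral(tool) [ 1.63117274e-03 -1.59723663e-03  9.85841742e-06] tilt 0.00484266709910335
```

>>> apply_moves(
  dp=[
    [0,0,-0.00017],
    [0,0,-0.00017],
    [0,0,-0.00017],
    [0,0,-0.00017],
    [0,0,-0.00017],
    [0,0,-0.00017],
    [0,0,-0.00017],
    [0,0,-0.00017],
    [0,0,-0.00017],
    [0,0,-0.00017],
  ],
  twist=[
    [0,0,-0.14],
    [0,0,-0.14],
    [0,0,-0.14],
    [0,0,-0.14],
    [0,0,-0.14],
    [0,0,-0.14],
    [0,0,-0.14],
    [0,0,-0.14],
    [0,0,-0.14],
    [0,0,-0.14],
  ],
  fingers=[1,1,1,1,1,1,1,1,1,1],
)

```text
time: 8.1
position: [0.5094, -0.3042, 0.1434]
tool_rot: [-2.921, 0.245, -0.921]
ft_force: [1.6, 1.5, -0.8]
grip_width: 0.642
grip_force: 25.0
```

```bash
python3 st.py
```

```text
t 8.1 j [ 1.42  0.01 -0.67  2.12 -0.69  0.67 -0.51] p [ 0.5094 -0.3042  0.1434] F [ 1.6  1.5 -0.8] M [0.36 0.37 0.19] w 55.8 gf 24.99764369800687
F tool [ 0.6 -1.6  1.6] M tool [ 0.33 -0.43  0.06]
along axis 0.013362752650182523 lateral(tool) [2.23884898e-03 5.97025717e-04 7.42148777e-06] tilt 0.004040711882695703
```

Forces stay tiny, so I'll continue the stroke.

>>> apply_moves(
  dp=[
    [0,0,-0.00017],
    [0,0,-0.00017],
    [0,0,-0.00017],
    [0,0,-0.00017],
    [0,0,-0.00017],
    [0,0,-0.00017],
    [0,0,-0.00017],
    [0,0,-0.00017],
    [0,0,-0.00017],
    [0,0,-0.00017],
  ],
  twist=[
    [0,0,-0.14],
    [0,0,-0.14],
    [0,0,-0.14],
    [0,0,-0.14],
    [0,0,-0.14],
    [0,0,-0.14],
    [0,0,-0.14],
    [0,0,-0.14],
    [0,0,-0.14],
    [0,0,-0.14],
  ],
  fingers=[1,1,1,1,1,1,1,1,1,1],
)

```text
time: 9.1
position: [0.5085, -0.3033, 0.1445]
tool_rot: [2.215, 1.571, 0.717]
ft_force: [2.6, 3.2, -0.8]
grip_width: 0.643
grip_force: 25.0
```

>>> apply_moves(
  dp=[
    [0,0,-0.00017],
    [0,0,-0.00017],
    [0,0,-0.00017],
    [0,0,-0.00017],
    [0,0,-0.00017],
    [0,0,-0.00017],
    [0,0,-0.00017],
    [0,0,-0.00017],
    [0,0,-0.00017],
    [0,0,-0.00017],
  ],
  twist=[
    [0,0,-0.14],
    [0,0,-0.14],
    [0,0,-0.14],
    [0,0,-0.14],
    [0,0,-0.14],
    [0,0,-0.14],
    [0,0,-0.14],
    [0,0,-0.14],
    [0,0,-0.14],
    [0,0,-0.14],
  ],
  fingers=[1,1,1,1,1,1,1,1,1,1],
)

```text
time: 10.1
position: [0.507, -0.3033, 0.1455]
tool_rot: [0.64, 2.464, 0.229]
ft_force: [0.3, 2.2, 0.1]
grip_width: 0.644
grip_force: 25.0
```

```bash
python3 st.py
```

```text
t 10.1 j [ 1.44  0.   -0.68  2.12 -0.7   0.68  2.29] p [ 0.507  -0.3033  0.1455] F [0.3 2.2 0.1] M [0.58 0.64 0.34] w 56.1 gf 24.99524826183915
F tool [0.8 2.1 0.2] M tool [-0.27  0.88  0.06]
along axis 0.0164132707302988 lateral(tool) [-1.14189885e-03  6.08062663e-04  8.01675532e-07] tilt 0.0018234038095075419
```

4.8 rad are done at low force. Now I release, rewind about 4.85 rad and regrip.

>>> apply_moves(
  dp=[
    [0,0,0],
    [0,0,0],
    [0,0,0],
    [0,0,0],
    [0,0,0],
    [0,0,0],
  ],
  twist=[
    [0,0,0],
    [0,0,0],
    [0,0,0],
    [0,0,0],
    [0,0,0],
    [0,0,0],
  ],
  fingers=[0,0,0,0,0,0],
)

```text
time: 10.7
position: [0.5067, -0.3051, 0.146]
tool_rot: [0.649, 2.461, 0.228]
ft_force: [1.2, 0.4, -0.1]
grip_width: 0.99
grip_force: 0.0
```

>>> apply_moves(
  dp=[
    [0,0,0],
    [0,0,0],
    [0,0,0],
    [0,0,0],
    [0,0,0],
    [0,0,0],
    [0,0,0],
    [0,0,0],
    [0,0,0],
    [0,0,0],
  ],
  twist=[
    [0,0,0.147],
    [0,0,0.147],
    [0,0,0.147],
    [0,0,0.147],
    [0,0,0.147],
    [0,0,0.147],
    [0,0,0.147],
    [0,0,0.147],
    [0,0,0.147],
    [0,0,0.147],
  ],
  fingers=[0,0,0,0,0,0,0,0,0,0],
)

```text
time: 11.7
position: [0.5066, -0.305, 0.1459]
tool_rot: [2.291, 1.485, 0.737]
ft_force: [-0.8, -0.2, -0.1]
grip_width: 0.999
grip_force: 0.0
```

>>> apply_moves(
  dp=[
    [0,0,0],
    [0,0,0],
    [0,0,0],
    [0,0,0],
    [0,0,0],
    [0,0,0],
    [0,0,0],
    [0,0,0],
    [0,0,0],
    [0,0,0],
  ],
  twist=[
    [0,0,0.147],
    [0,0,0.147],
    [0,0,0.147],
    [0,0,0.147],
    [0,0,0.147],
    [0,0,0.147],
    [0,0,0.147],
    [0,0,0.147],
    [0,0,0.147],
    [0,0,0.147],
  ],
  fingers=[0,0,0,0,0,0,0,0,0,0],
)

```text
time: 12.7
position: [0.5067, -0.305, 0.146]
tool_rot: [-2.855, 0.461, -0.897]
ft_force: [0.3, -0.2, -0.2]
grip_width: 0.998
grip_force: 0.0
```

>>> apply_moves(
  dp=[
    [0,0,0],
    [0,0,0],
    [0,0,0],
    [0,0,0],
    [0,0,0],
    [0,0,0],
    [0,0,0],
    [0,0,0],
    [0,0,0],
    [0,0,0],
  ],
  twist=[
    [0,0,0.147],
    [0,0,0.147],
    [0,0,0.147],
    [0,0,0.147],
    [0,0,0.147],
    [0,0,0.147],
    [0,0,0.147],
    [0,0,0.147],
    [0,0,0.147],
    [0,0,0.147],
  ],
  fingers=[0,0,0,0,0,0,0,0,0,0],
)

```text
time: 13.7
position: [0.5067, -0.305, 0.146]
tool_rot: [-1.632, 2.036, -0.496]
ft_force: [-0.0, -0.3, 0.7]
grip_width: 0.998
grip_force: 0.0
```

>>> apply_moves(
  dp=[
    [0,0,0],
    [0,0,0],
    [0,0,0],
    [0,0,0],
    [0,0,0],
  ],
  twist=[
    [0,0,0.147],
    [0,0,0.147],
    [0,0,0.147],
    [0,0,0],
    [0,0,0],
  ],
  fingers=[0,0,0,0,0],
)

```text
time: 14.2
position: [0.5066, -0.305, 0.1459]
tool_rot: [-1.139, 2.298, -0.338]
ft_force: [-0.2, 0.4, -0.4]
grip_width: 1.001
grip_force: 0.0
```

```bash
python3 st.py
python3 - <<'E'
from h import *
s=ctrl.get_state(); im=get_image("wrist"); cv2.imwrite("pics/w3.png",im[:,:,::-1])
E
```

```text
t 14.2 j [ 1.42  0.   -0.67  2.12 -0.7   0.68 -2.56] p [ 0.5066 -0.305   0.1459] F [-0.2  0.4 -0.4] M [ 0.1   0.57 -0.03] w 87.0 gf 0.0
F tool [-0.   0.5  0.2] M tool [-0.49  0.29  0.09]
along axis 0.016987826335841318 lateral(tool) [ 5.72497969e-04 -2.07393417e-03  9.45188073e-06] tilt 0.004835514829681838
```

View pics/w3.png

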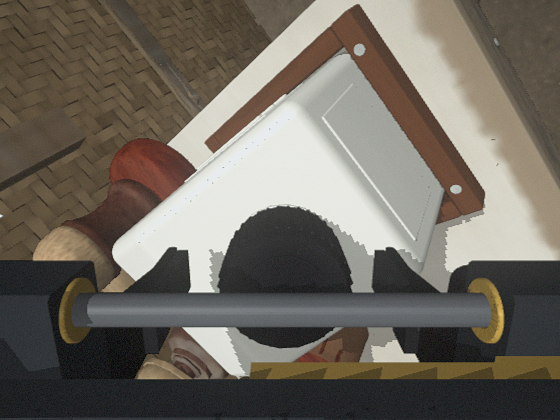

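The cap sits between the open fingers, centre about (285,275), roughly 2 mm to the +y side of the finger midline. I'll correct that, then regrip.

>>> apply_moves(
  dp=[
    [-0.0005,0.002,0],
    [0,0,0],
    [0,0,0],
    [0,0,0],
    [0,0,0],
    [0,0,0],
    [0,0,0],
    [0,0,0],
    [0,0,0],
  ],
  twist=[
    [0,0,0],
    [0,0,0],
    [0,0,0],
    [0,0,0],
    [0,0,0],
    [0,0,0],
    [0,0,0],
    [0,0,0],
    [0,0,0],
  ],
  fingers=[0,0,1,1,1,1,1,1,1],
  newtons=25,
)

```text
time: 15.15
position: [0.5056, -0.3034, 0.1453]
tool_rot: [-1.135, 2.3, -0.337]
ft_force: [-0.2, 0.2, 0.8]
grip_width: 0.643
grip_force: 25.0
```

>>> apply_moves(
  dp=[
    [0,0,-0.0001],
    [0,0,-0.00017],
    [0,0,-0.00017],
    [0,0,-0.00017],
    [0,0,-0.00017],
    [0,0,-0.00017],
    [0,0,-0.00017],
    [0,0,-0.00017],
    [0,0,-0.00017],
    [0,0,-0.00017],
  ],
  twist=[
    [0,0,-0.08],
    [0,0,-0.14],
    [0,0,-0.14],
    [0,0,-0.14],
    [0,0,-0.14],
    [0,0,-0.14],
    [0,0,-0.14],
    [0,0,-0.14],
    [0,0,-0.14],
    [0,0,-0.14],
  ],
  fingers=[1,1,1,1,1,1,1,1,1,1],
)

```text
time: 16.15
position: [0.5049, -0.3035, 0.1468]
tool_rot: [-2.498, 1.175, -0.778]
ft_force: [0.1, 0.1, -0.1]
grip_width: 0.643
grip_force: 25.0
```

```bash
python3 st.py
```

```text
t 16.15 j [ 1.42 -0.   -0.66  2.13 -0.7   0.69 -1.21] p [ 0.5049 -0.3035  0.1468] F [ 0.1  0.1 -0.1] M [0.06 0.58 0.01] w 56.0 gf 24.99587705518934
F tool [-0.1 -0.1  0.2] M tool [-0.41 -0.41  0.04]
along axis 0.01866198867733412 lateral(tool) [ 3.52026447e-04 -1.43777176e-04  1.38900017e-06] tilt 0.005175819145962027
```

>>> apply_moves(
  dp=[
    [0,0,-0.00017],
    [0,0,-0.00017],
    [0,0,-0.00017],
    [0,0,-0.00017],
    [0,0,-0.00017],
    [0,0,-0.00017],
    [0,0,-0.00017],
    [0,0,-0.00017],
    [0,0,-0.00017],
    [0,0,-0.00017],
  ],
  twist=[
    [0,0,-0.14],
    [0,0,-0.14],
    [0,0,-0.14],
    [0,0,-0.14],
    [0,0,-0.14],
    [0,0,-0.14],
    [0,0,-0.14],
    [0,0,-0.14],
    [0,0,-0.14],
    [0,0,-0.14],
  ],
  fingers=[1,1,1,1,1,1,1,1,1,1],
)

```text
time: 17.15
position: [0.504, -0.3034, 0.1482]
tool_rot: [2.774, 0.74, 0.883]
ft_force: [0.8, -0.2, 0.8]
grip_width: 0.644
grip_force: 25.0
```

>>> apply_moves(
  dp=[
    [0,0,-0.00017],
    [0,0,-0.00017],
    [0,0,-0.00017],
    [0,0,-0.00017],
    [0,0,-0.00017],
    [0,0,-0.00017],
    [0,0,-0.00017],
    [0,0,-0.00017],
    [0,0,-0.00017],
    [0,0,-0.00017],
  ],
  twist=[
    [0,0,-0.14],
    [0,0,-0.14],
    [0,0,-0.14],
    [0,0,-0.14],
    [0,0,-0.14],
    [0,0,-0.14],
    [0,0,-0.14],
    [0,0,-0.14],
    [0,0,-0.14],
    [0,0,-0.14],
  ],
  fingers=[1,1,1,1,1,1,1,1,1,1],
)

```text
time: 18.15
position: [0.503, -0.3034, 0.1496]
tool_rot: [1.494, 2.137, 0.492]
ft_force: [0.3, 0.1, 0.7]
grip_width: 0.648
grip_force: 25.0
```

```bash
python3 st.py
```

```text
t 18.15 j [ 1.41 -0.01 -0.65  2.13 -0.71  0.7   1.59] p [ 0.503  -0.3034  0.1496] F [0.3 0.1 0.7] M [-0.02  0.31 -0.01] w 56.4 gf 24.994760348199634
F tool [-0.1  0.7 -0.4] M tool [0.3  0.09 0.  ]
along axis 0.022039844877327158 lateral(tool) [-1.74898841e-04  3.34228248e-04  8.02824207e-07] tilt 0.004993208115666266
```

>>> apply_moves(
  dp=[
    [0,0,-0.00017],
    [0,0,-0.00017],
    [0,0,-0.00017],
    [0,0,-0.00017],
    [0,0,-0.00017],
    [0,0,-0.00017],
    [0,0,-0.00017],
    [0,0,0],
  ],
  twist=[
    [0,0,-0.14],
    [0,0,-0.14],
    [0,0,-0.14],
    [0,0,-0.14],
    [0,0,-0.14],
    [0,0,-0.14],
    [0,0,-0.14],
    [0,0,0],
  ],
  fingers=[1,1,1,1,1,1,1,1],
)

```text
time: 18.95
position: [0.502, -0.3033, 0.1502]
tool_rot: [0.311, 2.515, 0.122]
ft_force: [-0.1, 0.5, 0.4]
grip_width: 0.646
grip_force: 25.0
```

>>> apply_moves(
  dp=[
    [0,0,-0.0005],
    [0,0,-0.0005],
    [0,0,-0.0005],
    [0,0,-0.0005],
    [0,0,0],
  ],
  twist=[
    [0,0,0],
    [0,0,0],
    [0,0,0],
    [0,0,0],
    [0,0,0],
  ],
  fingers=[1,1,1,1,1],
)

```text
time: 19.45
position: [0.5008, -0.3034, 0.1519]
tool_rot: [0.312, 2.515, 0.122]
ft_force: [1.0, -0.2, -0.4]
grip_width: 0.647
grip_force: 25.0
```

```bash
python3 st.py
```

```text
t 19.45 j [ 1.4  -0.02 -0.63  2.13 -0.71  0.71  2.57] p [ 0.5008 -0.3034  0.1519] F [ 1.  -0.2 -0.4] M [0.14 0.54 0.06] w 56.3 gf 24.999665895447833
F tool [-0.6 -0.1  0.8] M tool [-0.01  0.57  0.04]
along axis 0.025226289830172395 lateral(tool) [ 3.77424937e-05  2.40392879e-05 -1.78738359e-07] tilt 0.004670619695182927
```

>>> apply_moves(
  dp=[
    [0,0,-0.0005],
    [0,0,-0.0005],
    [0,0,-0.0005],
    [0,0,-0.0005],
    [0,0,-0.0005],
    [0,0,-0.0005],
    [0,0,0],
  ],
  twist=[
    [0,0,0],
    [0,0,0],
    [0,0,0],
    [0,0,0],
    [0,0,0],
    [0,0,0],
    [0,0,0],
  ],
  fingers=[1,1,1,1,1,1,1],
)

```text
time: 20.15
position: [0.499, -0.3036, 0.1544]
tool_rot: [0.311, 2.515, 0.122]
ft_force: [-0.2, 0.5, -1.1]
grip_width: 0.645
grip_force: 25.0
```

```bash
python3 st.py
```

```text
t 20.15 j [ 1.41 -0.03 -0.63  2.13 -0.71  0.71  2.57] p [ 0.499  -0.3036  0.1544] F [-0.2  0.5 -1.1] M [0.14 0.59 0.03] w 56.1 gf 24.99957019550493
F tool [0.9 0.3 0.8] M tool [0.02 0.61 0.07]
along axis 0.02824665514161618 lateral(tool) [ 8.78838971e-05 -6.49161261e-05  1.03310112e-07] tilt 0.00480159707183338
```

The cap is free; only its weight of about 0.8 N remains on the wrist. I'll lift it along the axis and plan the transfer.

>>> apply_moves(
  dp=[
    [0,0,-0.003],
    [0,0,-0.005],
    [0,0,-0.008],
    [0,0,-0.01],
    [0,0,-0.012],
    [0,0,-0.012],
    [0,0,-0.01],
    [0,0,-0.005],
    [0,0,0],
  ],
  twist=[
    [0,0,0],
    [0,0,0],
    [0,0,0],
    [0,0,0],
    [0,0,0],
    [0,0,0],
    [0,0,0],
    [0,0,0],
    [0,0,0],
  ],
  fingers=[1,1,1,1,1,1,1,1,1],
)

```text
time: 21.05
position: [0.4616, -0.3053, 0.2085]
tool_rot: [0.312, 2.514, 0.12]
ft_force: [-0.7, 0.1, -0.5]
grip_width: 0.642
grip_force: 25.0
```

```bash
python3 st.py
python3 - <<'E'
from h import *
t=np.radians(150); plan(np.array([.5163,-.0012,.17]),tframe(np.array([0,0,1.]),np.array([np.cos(t),np.sin(t),0])),18)
im=get_image("scene"); cv2.imwrite("pics/s2.png",im[:,:,::-1])
E
```

```text
t 21.05 j [ 1.45 -0.16 -0.56  2.11 -0.74  0.89  2.6 ] p [ 0.4616 -0.3053  0.2085] F [-0.7  0.1 -0.5] M [ 0.13  0.66 -0.02] w 55.8 gf 24.999708372488385
F tool [ 0.9 -0.1 -0. ] M tool [0.08 0.66 0.1 ]
along axis 0.09406565717078184 lateral(tool) [-3.42300544e-04 -2.75738698e-04  2.69139876e-06] tilt 0.006680765826701661
18 rows; world shift [ 0.0547  0.3041 -0.0385] twist total [0.246 0.563 0.268]
[0.003, 0.0166, 0.0038] [0.0137, 0.0313, 0.0149]
[0.0031, 0.0166, 0.0036] [0.0137, 0.0313, 0.0149]
[0.0032, 0.0166, 0.0035] [0.0137, 0.0313, 0.0149]
[0.0034, 0.0166, 0.0034] [0.0137, 0.0313, 0.0149]
[0.0035, 0.0166, 0.0033] [0.0137, 0.0313, 0.0149]
[0.0037, 0.0166, 0.0031] [0.0137, 0.0313, 0.0149]
[0.0038, 0.0166, 0.003] [0.0137, 0.0313, 0.0149]
[0.004, 0.0166, 0.0029] [0.0137, 0.0313, 0.0149]
[0.0041, 0.0166, 0.0028] [0.0137, 0.0313, 0.0149]
[0.0043, 0.0165, 0.0027] [0.0137, 0.0313, 0.0149]
[0.0045, 0.0165, 0.0026] [0.0137, 0.0313, 0.0149]
[0.0046, 0.0165, 0.0026] [0.0137, 0.0313, 0.0149]
[0.0048, 0.0164, 0.0025] [0.0137, 0.0313, 0.0149]
[0.005, 0.0164, 0.0024] [0.0137, 0.0313, 0.0149]
[0.0051, 0.0164, 0.0023] [0.0137, 0.0313, 0.0149]
[0.0053, 0.0163, 0.0023] [0.0137, 0.0313, 0.0149]
[0.0055, 0.0163, 0.0022] [0.0137, 0.0313, 0.0149]
[0.0056, 0.0162, 0.0022] [0.0137, 0.0313, 0.0149]
```

View pics/s2.png

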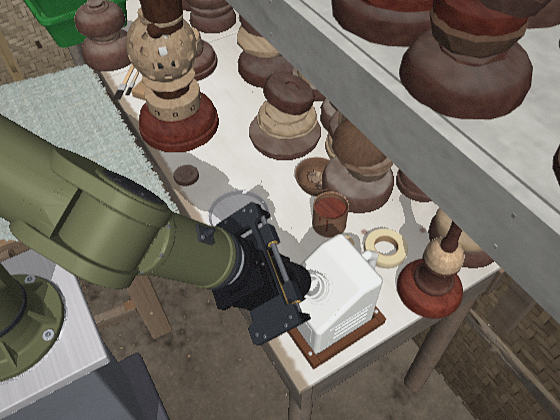

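The cap is held in the gripper at about (295,275) and the bare neck shows at (318,282). j7 is near its limit, so I'll unwind it a bit before the transfer.

>>> apply_moves(
  dp=[
    [0,0,0],
    [0,0,0],
    [0,0,0],
    [0,0,0],
    [0,0,0],
    [0,0,0],
    [0,0,0],
    [0,0,0],
  ],
  twist=[
    [0,0,0.1],
    [0,0,0.14],
    [0,0,0.14],
    [0,0,0.14],
    [0,0,0.14],
    [0,0,0.14],
    [0,0,0.1],
    [0,0,0],
  ],
  fingers=[1,1,1,1,1,1,1,1],
)

```text
time: 21.9
position: [0.4619, -0.3042, 0.207]
tool_rot: [1.41, 2.184, 0.467]
ft_force: [0.4, -0.0, -0.5]
grip_width: 0.643
grip_force: 25.0
```

Run:
```python
from h import *
s=show(); Rt=R.from_rotvec(s['tool_rot']); zt=Rt.as_matrix()[:,2]
w=np.cross(zt,[0,0,-1]); w*=np.arcsin(np.linalg.norm(w))/np.linalg.norm(w)
plan(np.array([.5163,-.0012,.17]),(R.from_rotvec(w)*Rt).as_matrix(),18)
```

```text
t 21.9 j [ 1.53 -0.17 -0.64  2.11 -0.76  0.9   1.71] p [ 0.4619 -0.3042  0.207 ] F [ 0.4 -0.  -0.5] M [-0.    0.68  0.05] w 56.0 gf 25.00093820723123
18 rows; world shift [ 0.0544  0.303  -0.037 ] twist total [0.565 0.234 0.   ]
[0.0148, 0.008, 0.0037] [0.0314, 0.013, 0.0]
[0.0147, 0.0081, 0.0037] [0.0314, 0.013, 0.0]
[0.0147, 0.0082, 0.0036] [0.0314, 0.013, 0.0]
[0.0147, 0.0083, 0.0035] [0.0314, 0.013, 0.0]
[0.0146, 0.0085, 0.0035] [0.0314, 0.013, 0.0]
[0.0146, 0.0086, 0.0034] [0.0314, 0.013, 0.0]
[0.0145, 0.0087, 0.0033] [0.0314, 0.013, 0.0]
[0.0145, 0.0088, 0.0032] [0.0314, 0.013, 0.0]
[0.0144, 0.0089, 0.0031] [0.0314, 0.013, 0.0]
[0.0144, 0.009, 0.003] [0.0314, 0.013, 0.0]
[0.0144, 0.0091, 0.0029] [0.0314, 0.013, 0.0]
[0.0143, 0.0091, 0.0028] [0.0314, 0.013, 0.0]
[0.0143, 0.0092, 0.0027] [0.0314, 0.013, 0.0]
[0.0142, 0.0093, 0.0026] [0.0314, 0.013, 0.0]
[0.0142, 0.0094, 0.0025] [0.0314, 0.013, 0.0]
[0.0142, 0.0095, 0.0024] [0.0314, 0.013, 0.0]
[0.0142, 0.0096, 0.0023] [0.0314, 0.013, 0.0]
[0.0141, 0.0096, 0.0022] [0.0314, 0.013, 0.0]
```

>>> apply_moves(
  dp=[
    [0.0148,0.008,0.0035],
    [0.0148,0.008,0.0035],
    [0.0147,0.0082,0.0035],
    [0.0147,0.0083,0.0035],
    [0.0146,0.0085,0.0035],
    [0.0146,0.0086,0.0034],
    [0.0145,0.0087,0.0033],
    [0.0145,0.0088,0.0032],
    [0.0144,0.0089,0.0031],
    [0.0144,0.009,0.003],
  ],
  twist=[
    [0.0314,0.013,0],
    [0.0314,0.013,0],
    [0.0314,0.013,0],
    [0.0314,0.013,0],
    [0.0314,0.013,0],
    [0.0314,0.013,0],
    [0.0314,0.013,0],
    [0.0314,0.013,0],
    [0.0314,0.013,0],
    [0.0314,0.013,0],
  ],
  fingers=[1,1,1,1,1,1,1,1,1,1],
)

```text
time: 22.9
position: [0.492, -0.1351, 0.187]
tool_rot: [1.574, 2.447, 0.224]
ft_force: [-0.2, -0.2, -1.5]
grip_width: 0.646
grip_force: 25.0
```

>>> apply_moves(
  dp=[
    [0.0144,0.0091,0.0029],
    [0.0143,0.0091,0.0028],
    [0.0143,0.0092,0.0027],
    [0.0142,0.0093,0.0026],
    [0.0142,0.0094,0.0025],
    [0.0142,0.0095,0.0024],
    [0.0142,0.0096,0.0023],
    [0.0141,0.0096,0.0022],
    [0,0,0],
    [0,0,0],
  ],
  twist=[
    [0.0314,0.013,0],
    [0.0314,0.013,0],
    [0.0314,0.013,0],
    [0.0314,0.013,0],
    [0.0314,0.013,0],
    [0.0314,0.013,0],
    [0.0314,0.013,0],
    [0.0314,0.013,0],
    [0,0,0],
    [0,0,0],
  ],
  fingers=[1,1,1,1,1,1,1,1,1,1],
)

```text
time: 23.9
position: [0.5159, -0.0009, 0.1704]
tool_rot: [-1.699, -2.642, 0.0]
ft_force: [0.5, -0.5, 0.1]
grip_width: 0.644
grip_force: 25.0
```

Run:
```python
from h import *
s=show(); Rt=R.from_rotvec(s['tool_rot']); M=Rt.as_matrix(); print(M[:,0],M[:,2])
plan(np.array([.5163,-.0012,.10]),tframe(np.array([0,0,1.]),M[:,0]),4)
im=get_image("scene"); im2=get_image("wrist"); cv2.imwrite("pics/s3.png",cv2.resize(np.hstack([im,im2]),(800,300))[:,:,::-1])
```

```text
t 23.9 j [ 1.1   0.27 -1.29  1.82  0.28  1.26  0.16] p [ 0.5159 -0.0009  0.1704] F [ 0.5 -0.5  0.1] M [-0.03 -0.11 -0.  ] w 56.1 gf 24.999689857650083
[-4.14706683e-01  9.09955140e-01  9.53987925e-05] [-1.92464804e-04  1.71243059e-05 -9.99999981e-01]
4 rows; world shift [ 0.0004 -0.0003 -0.0704] twist total [-0. -0.  0.]
[-0.0001, 0.0001, 0.0176] [-0.0, -0.0, 0.0]
[-0.0001, 0.0001, 0.0176] [-0.0, -0.0, 0.0]
[-0.0001, 0.0001, 0.0176] [-0.0, -0.0, 0.0]
[-0.0001, 0.0001, 0.0176] [-0.0, -0.0, 0.0]
```

View pics/s3.png

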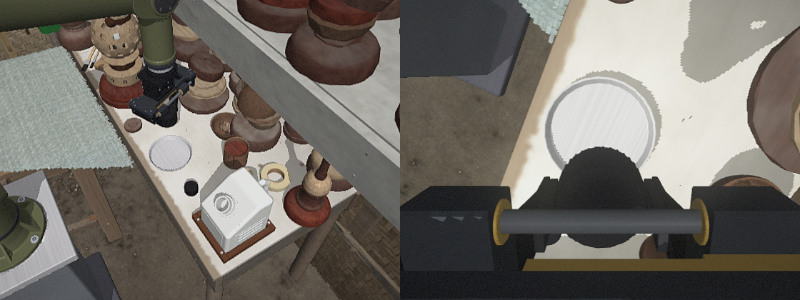

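The wrist view shows the dish as an ellipse centred near (283,178) in full-frame pixels, with the cap held below it. The scene view shows the path clear. I'll check the dish position from this view.

Run:
```python
from h import *
s=ctrl.get_state(); W=cam("wrist",s); print(proj(W,[.5163,-.0012,.012])); print(atz(W,(283,178),.012))
t=np.linspace(0,2*np.pi,9)[:-1]; print(np.round(proj(W,np.c_[.5163+.07*np.cos(t),-.0012+.07*np.sin(t),0*t+.012])).tolist())
im=get_image("wrist"); cv2.imwrite("pics/w4.png",im[:,:,::-1])
a=im[90:260,180:380].copy()
for p in proj(W,np.c_[.5163+.07*np.cos(t),-.0012+.07*np.sin(t),0*t+.012]): cv2.circle(a,(int(p[0]-180),int(p[1]-90)),1,(255,0,0),-1)
cv2.imwrite("pics/w4c.png",cv2.resize(a,None,fx=3,fy=3)[:,:,::-1])
```

```text
[[282.1599492  188.16545981]]
[0.513219   0.00738345 0.012     ]
[[353.0, 219.0], [358.0, 160.0], [317.0, 113.0], [252.0, 111.0], [208.0, 155.0], [209.0, 215.0], [251.0, 255.0], [309.0, 257.0]]
```

View pics/w4c.png

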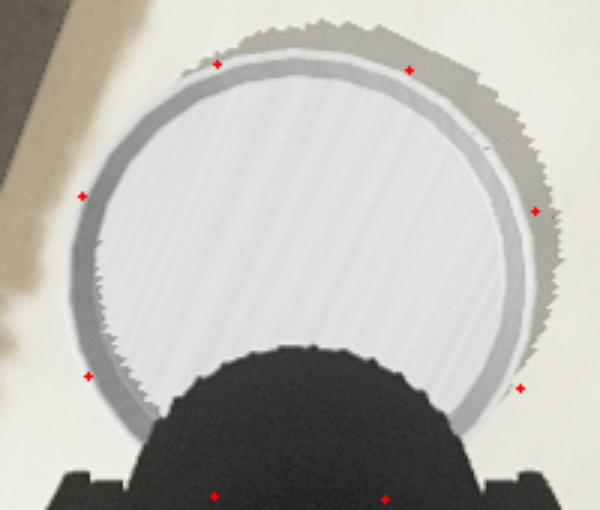

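The predicted rim points lie on the imaged rim within about 2 mm, so the cap is centred over the dish. Now I descend.

>>> apply_moves(
  dp=[
    [0,0,0.01],
    [0,0,0.02],
    [0,0,0.025],
    [0,0,0.025],
    [0,0,0.02],
    [0,0,0],
    [0,0,0],
  ],
  twist=[
    [0,0,0],
    [0,0,0],
    [0,0,0],
    [0,0,0],
    [0,0,0],
    [0,0,0],
    [0,0,0],
  ],
  fingers=[1,1,1,1,1,1,1],
)

```text
time: 24.75
position: [0.5158, -0.0022, 0.0709]
tool_rot: [1.705, 2.638, -0.002]
ft_force: [0.4, 0.3, -0.0]
grip_width: 0.645
grip_force: 25.0
```

Run:
```python
from h import *
s=show(); M=R.from_rotvec(s['tool_rot']).as_matrix()
plan(np.array([.5163,-.0012,.021]),tframe(np.array([0,0,1.]),M[:,0]),4)
```

```text
t 24.75 j [ 0.97  0.4  -1.17  1.93  0.42  1.09  0.05] p [ 0.5158 -0.0022  0.0709] F [ 0.4  0.3 -0. ] M [ 0.04 -0.12  0.  ] w 56.1 gf 24.999738572223578
4 rows; world shift [ 0.0005  0.001  -0.0499] twist total [-0.001  0.001 -0.   ]
[0.0002, 0.0002, 0.0125] [-0.0002, 0.0003, -0.0]
[0.0002, 0.0002, 0.0125] [-0.0002, 0.0003, -0.0]
[0.0002, 0.0002, 0.0125] [-0.0002, 0.0003, -0.0]
[0.0002, 0.0002, 0.0125] [-0.0002, 0.0003, -0.0]
```

>>> apply_moves(
  dp=[
    [0.0002,0.0002,0.015],
    [0.0002,0.0002,0.015],
    [0.0002,0.0002,0.01],
    [0,0,0.006],
    [0,0,0.002],
    [0,0,0],
    [0,0,0],
  ],
  twist=[
    [0,0,0],
    [0,0,0],
    [0,0,0],
    [0,0,0],
    [0,0,0],
    [0,0,0],
    [0,0,0],
  ],
  fingers=[1,1,1,1,1,1,1],
)

```text
time: 25.45
position: [0.5167, -0.0008, 0.0231]
tool_rot: [1.703, 2.638, -0.001]
ft_force: [-0.0, -0.7, -0.4]
grip_width: 0.645
grip_force: 25.0
```

>>> apply_moves(
  dp=[
    [0,0,0.0005],
    [0,0,0.0005],
    [0,0,0.0005],
    [0,0,0.0005],
    [0,0,0],
  ],
  twist=[
    [0,0,0],
    [0,0,0],
    [0,0,0],
    [0,0,0],
    [0,0,0],
  ],
  fingers=[1,1,1,1,1],
)

```text
time: 25.95
position: [0.5163, -0.001, 0.0207]
tool_rot: [1.704, 2.639, -0.002]
ft_force: [-0.3, -0.1, -0.2]
grip_width: 0.645
grip_force: 25.0
```

>>> apply_moves(
  dp=[
    [0,0,0.0005],
    [0,0,0.0005],
    [0,0,0.0005],
    [0,0,0.0005],
    [0,0,0],
  ],
  twist=[
    [0,0,0],
    [0,0,0],
    [0,0,0],
    [0,0,0],
    [0,0,0],
  ],
  fingers=[1,1,1,1,1],
)

```text
time: 26.45
position: [0.5163, -0.001, 0.0187]
tool_rot: [1.704, 2.639, -0.002]
ft_force: [0.2, -0.5, -0.9]
grip_width: 0.641
grip_force: 25.0
```

>>> apply_moves(
  dp=[
    [0,0,0.0005],
    [0,0,0.0005],
    [0,0,0.0005],
    [0,0,0.0005],
    [0,0,0],
  ],
  twist=[
    [0,0,0],
    [0,0,0],
    [0,0,0],
    [0,0,0],
    [0,0,0],
  ],
  fingers=[1,1,1,1,1],
)

```text
time: 26.95
position: [0.5163, -0.001, 0.0167]
tool_rot: [1.704, 2.639, -0.002]
ft_force: [-0.1, 0.6, 0.3]
grip_width: 0.647
grip_force: 25.0
```

>>> apply_moves(
  dp=[
    [0,0,0.0005],
    [0,0,0.0005],
    [0,0,0],
    [0,0,0],
  ],
  twist=[
    [0,0,0],
    [0,0,0],
    [0,0,0],
    [0,0,0],
  ],
  fingers=[1,1,1,1],
)

```text
time: 27.35
position: [0.5164, -0.0011, 0.0164]
tool_rot: [1.704, 2.638, -0.003]
ft_force: [-3.4, -0.9, 6.1]
grip_width: 0.644
grip_force: 25.0
```

>>> apply_moves(
  dp=[
    [0,0,0.0005],
    [0,0,0.0005],
    [0,0,0],
    [0,0,0],
  ],
  twist=[
    [0,0,0],
    [0,0,0],
    [0,0,0],
    [0,0,0],
  ],
  fingers=[1,1,1,1],
)

```text
time: 27.75
position: [0.5164, -0.0011, 0.0163]
tool_rot: [1.704, 2.638, -0.004]
ft_force: [-5.4, -1.4, 15.3]
grip_width: 0.642
grip_force: 25.0
```

The cap is in contact with the dish floor. I'll relieve the press, then release and retreat upwards.

>>> apply_moves(
  dp=[
    [0,0,-0.0005],
    [0,0,-0.0005],
    [0,0,0],
    [0,0,0],
    [0,0,0],
    [0,0,0],
    [0,0,0],
    [0,0,0],
  ],
  twist=[
    [0,0,0],
    [0,0,0],
    [0,0,0],
    [0,0,0],
    [0,0,0],
    [0,0,0],
    [0,0,0],
    [0,0,0],
  ],
  fingers=[1,1,1,0,0,0,0,0],
)

```text
time: 28.55
position: [0.5163, -0.0009, 0.0157]
tool_rot: [1.704, 2.639, -0.001]
ft_force: [-0.2, 0.1, -0.0]
grip_width: 0.97
grip_force: 0.0
```

>>> apply_moves(
  dp=[
    [0,0,-0.005],
    [0,0,-0.01],
    [0,0,-0.015],
    [0,0,-0.02],
    [0,0,-0.025],
    [0,0,-0.025],
    [0,0,-0.02],
    [0,0,0],
    [0,0,0],
  ],
  twist=[
    [0,0,0],
    [0,0,0],
    [0,0,0],
    [0,0,0],
    [0,0,0],
    [0,0,0],
    [0,0,0],
    [0,0,0],
    [0,0,0],
  ],
  fingers=[0,0,0,0,0,0,0,0,0],
)

```text
time: 29.45
position: [0.5167, -0.001, 0.1366]
tool_rot: [1.703, 2.637, -0.002]
ft_force: [-0.6, -0.0, -0.2]
grip_width: 0.999
grip_force: 0.0
```

Run:
```python
from h import *
s=show(); im=get_image("scene"); im2=get_image("wrist")
cv2.imwrite("pics/end.png",np.hstack([cv2.resize(im[120:330,150:390],(400,350)),cv2.resize(im2,(400,350))])[:,:,::-1])
```

```text
t 29.45 j [ 1.05  0.31 -1.25  1.86  0.32  1.2   0.12] p [ 0.5167 -0.001   0.1366] F [-0.6 -0.  -0.2] M [-0.01 -0.12  0.  ] w 86.9 gf 0.0
```

View pics/end.png

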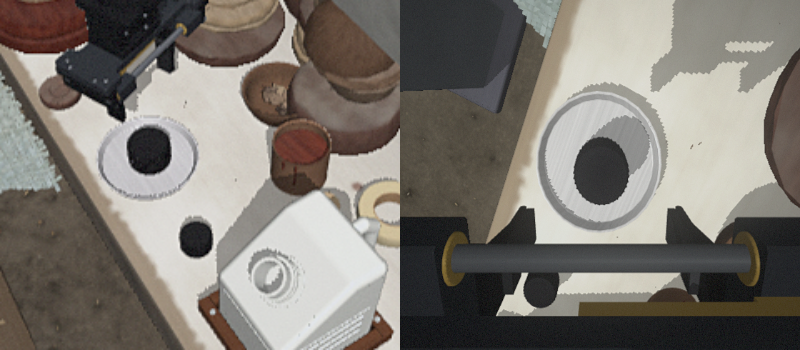

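The cap stands upright, mouth down, near the dish centre (left half about (150,148), right half about (602,170)). The gripper is clear, the neck is bare and the bystanders are unmoved. I'm handing in.

```bash
python3 -c "
from bench import ctrl; print(ctrl.close_job())"
```

```text
the job is handed in; nothing more can be done
None
```

The job is handed in at about 29 s: the larger cap was unscrewed at low force, lifted clear, and now stands mouth down near the centre of the drip dish; the hand-in returned no verdict.

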